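# Load and close the deburring pot

## Robot

A 6-joint arm with a two-finger parallel gripper is mounted at the origin on the work surface. World frame = base frame: x ahead of the robot, y to its left, z up, the work surface at z = 0. Lengths are in m, angles in rad, forces in N, time in s.
With the tool pointing down it reaches from about 0.25 to 0.725 m from the base axis. Payload 4 kg.
Tool frame: the origin (TCP) lies between the finger pads; the fingertips stand 25 mm ahead of it and the grasp point (between the pads) lies 6 mm ahead of it; x points along the fingers, y is the direction in which the jaws open and shut, and the axes are right-handed (so a half turn about x gives the same grasp; the last joint's range is limited). The gripper opens to 85 mm and grips with 20 to 120 N. Pads are 22 mm wide; open, the fingers measure 114 mm over their backs; the gripper's body (76 mm by 85 mm) begins 54 mm behind the grasp point. The pads swing forward as they close: fully open they stand 13 mm farther back than shut.
Start: joints at [1.185, 0.241, 0.005, 1.335, 0, 1.571], TCP at [0.188, 0.463, 0.222] pointing down, gripper open.
Joint ranges: [-2.72, 2.72], [-1.05, 1.87], [-1.09, 1.28], [-1.99, 2.15], [-1.42, 1.44], [-3.14, 3.14]. Speed limits (rad/s): [2.79, 2.79, 3.14, 3.14, 3.14, 3.14].

## Interface

Orientations are given as a unit quaternion [w, x, y, z].
In Python, from bench import * gives the robot as it stands.
- The arm moves only by the tool arm_command, never from a script. Its argument "commands" is a list that holds one entry, the list of rows, each a list of 6 numbers: the shift along the world's x, y, z in m, then the turn, a rotation vector about the world's x, y, z in degrees. In form: [[[tx, ty, tz, rx, ry, rz], ...]]. A call has 1 to 5 rows; each row is the pose to reach, as a shift and turn from the pose commanded when the call began; what a row does not reach only later rows make up. A row lasts 1/10 s, in which the tool goes at most 50 mm and 8.59 degrees, less where a joint would pass 70% of its speed; a pose out of reach is approached as far as the arm can. A call with a gripper value outside its range is refused whole. "grip" is the opening in per cent of the stroke, from 0 (shut) to 100 (fully open), set as the call begins (left out, the last holds). The fingers move at their own pace and stop on an object; "newtons" is the grip in N (left out, the last holds). Time passes only in rows, so rows that repeat a pose let the fingers close. It gives the time, the measured TCP pose, the force and the opening at its end, in the units of the state.
- sense(): the state, without advancing time (a new reading comes with each control period).
- camera(name): name is "scene" or "top" or "wrist"; returns a dict with "image" (420x560x3 uint8, red, green, blue), "fx", "fy", "cx", "cy" (pixels), "origin" and "orientation" of the camera in the world; the wrist camera has in their place "tool_from_camera" (4x4, takes a point from camera to tool coordinates, whose origin is the TCP and whose axes are the tool frame's). Camera axes: x right, y down, z forward; pixel columns grow to the right and rows downward; lengths in m; the calibration is good to about 2 mm. The wrist camera is an equidistant fisheye: a pixel r from the principal point sees the ray r / f radians off the axis. A picture is of the moment at which its call begins: read the wrist's pose just before it. There is no depth.
- hand_in(): hands the job in, once; it reports no verdict.
The state is a dict: "clock": time; "joint_positions": joint angles; "joint_vel": joint speeds; "joint_torque": joint torques, N m; "eef_pos": TCP position; "tcp_rot": TCP orientation; "ft_force": force on the tool from outside, world axes, zero at the start; "ft_torque": the same for the moment, N m; "width": opening from 0.0 (shut) to 1.0 (fully open).
Only numpy, scipy, OpenCV 4.12 (cv2) and the standard library are available. Lean on these libraries where they do the work, as an engineer would, in place of code of your own. Each camera call takes 0.05 s, during which the arm holds its last target. There are 200 camera calls.

## Task

Load the deburring pot: take the welded T-bracket by its rib and lower it through the mouth to the pot's floor before letting go. Then take the tapered lid from its sloping rest, set it (do not drop it) fully home and level in the pot's mouth, and swing the hinged wire bail over until it lies down on the lid; leave the screwdriver, can, angle piece and sander where they are.

Things in the scene. Friction and masses are not known exactly. Their poses are not given: they have to be found in the camera images.
- pot: Open round steel pot, fixed: bowl 136 mm outer, 124 mm inner diameter; rim 97 mm and inner floor 22 mm above the bench. Base plate 14 mm thick, x -90 to 110, y +-80 mm. Origin on the bench under the bowl's centre, z up; +x points from there to the bail's two grey hinge posts (x 85, y +-58 mm, 120 mm high), on the side away from the robot.
- pot_mouth (a point): Centre of the pot's mouth, at rim height (97 mm above the pot's origin).
- bail (a joint): Wire bail: U of 10 mm rod, two arms 92 mm apart and a crossbar, hinged at the pot's +x side, axis along its y. 0 rad = lying level, arms resting on a seated lid's flange beside its grip bar; grows as it opens; 1.57 = upright; 2.0 = end stop. Starts at 1.55 to 1.77. Hinge friction (0.5 N m) holds it where left; 2 to 5 N at the crossbar moves it.
- bail_hinge (a point): Middle of the bail's hinge axis, at (85, 0, 110) mm in the pot's frame.
- bail_bar (a point): Middle of the bail's crossbar: round, 12 mm diameter, 92 mm long, parallel to the pot's y, 185 mm from the hinge axis. At angle a it is at (85 - 185 cos a, 0, 110 + 185 sin a) mm in the pot's frame; closed, it is 26 mm clear of the bowl at its -x side. It can turn between the fingers that hold it.
- lid: Loose lid, about 0.4 kg: black tapered plug (104 mm diameter below, 118 above, 22 high), steel flange (140 mm, 8 thick), upright dark grip bar on top (16 mm in x, 50 in y, 36 high). Origin: centre of the plug's underside, z along its axis out through the bar. Starts plug-down on the rest, tilted 32 deg. Seated: flange on the rim, origin 75 mm above the pot's; 3 mm clearance all round; any yaw.
- lid_grip (a point): Point to hold on the lid's grip bar: on the lid's axis, 54 mm above its origin (24 mm above the flange, 12 mm below the bar's top).
- rest: Fixed plywood lid rest: 150 x 150 mm board sloping 32 deg, low side (22 mm high) at its own -x, roughly facing the robot, high side 102 mm; a 14 mm lip stops the plug at the low side. Origin on the bench under the board's centre, whose top is 62 mm up.
- bracket: Loose welded steel T-bracket, about 0.3 kg: base plate 74 x 50 x 6 mm (x, y, z), upright rib along x in its middle, 60 mm long, 10 mm thick, top 46 mm above its underside. Origin: centre of the underside, z up. Stands on its base. Fits in the pot at any yaw; the lid clears it by 7 mm when it stands on the pot's floor.
- screwdriver: Screwdriver with a red handle, 170 mm, lying on the bench; leave alone. Origin in its middle at the underside.
- can: Small can, 52 mm diameter, 85 mm high, standing; leave alone. Origin under its centre.
- angle: Plain steel angle piece (L shape, 60 x 100 x 60 mm, upright at one edge, no central rib); leave alone. Origin under the centre of its foot.
- sander: Blue orbital sander, 124 mm pad, 100 mm high, stub handle; leave alone. Origin under the pad's centre.
Not all that is in view belongs to the job. What is shaped like the bracket but red is not meant. What is shaped like the lid but green is not meant.

How it is judged:
On the way, in this order (a step that is already met when the one before it is completed fails the run):
1. the bracket is lowered, still held by the fingers, to within 20 mm of the pot's floor (z of bracket in the frame of pot below 0.042 m and horizontal distance between bracket and pot below 0.04 m and contact force between the fingers and bracket above 1 N), for 0.1 s.
2. the lid, still held by the fingers, is lowered into the mouth to within 10 mm of being seated, the bracket released inside (z of lid in the frame of pot below 0.085 m and horizontal distance between lid and pot below 0.01 m and contact force between the fingers and lid above 1 N and z of bracket in the frame of pot below 0.06 m and horizontal distance between bracket and pot below 0.05 m), for 0.1 s.
3. the bail lies down on the seated lid (value of joint bail below 0.06 rad and z of lid in the frame of pot below 0.079 m), for 0.2 s.
At the end, for the whole second after the job is handed in: The bracket lies inside the pot (within 50 mm of its axis, below the lid); the lid is seated in the mouth (origin 71 to 79 mm above the pot's origin, within 6 mm of its axis, tilted less than 0.05 rad); the bail lies on the lid (angle below 0.06 rad); lid and bracket at rest (all of step 3 and z of lid in the frame of pot above 0.071 m and horizontal distance between lid and pot below 0.006 m and angle between lid's own z axis and vertical below 0.05 rad and z of bracket in the frame of pot below 0.06 m and horizontal distance between bracket and pot below 0.05 m and linear speed of each of lid, bracket below 0.02 m/s); the robot touches nothing.
It fails at once if the screwdriver, can, angle piece or sander is pushed more than 30 mm from its place (distance of any of screwdriver, can, angle, sander from where it was at the start of the episode above 0.03 m).
It also fails if it takes over 72 s, if anything falls off the work surface, if the arm or the gripper's body presses on something with over 40 N, if the wrist force passes 120 N, or if a joint passes its speed limit or range.

## Working session

There is one attempt and no reset: what is moved stays moved. The work goes in short steps, Python scripts to look and compute and a tool call to move; the robot and the scene stay as the last step left them, time stands still between calls to the robot, and variables do not carry over. Pictures are saved under pics/ and viewed, about 8 in all and at most 12, crops included, and the job is handed in when it is done.

Besides the shell and the picture viewer there is one more tool, called after ">>>" as name(argument=value, ...), one argument or row to a line, values as JSON. arm_command: Moves the arm, as the interface text tells. Its arguments: {"type":"object","properties":{"commands":{"type":"array","items":{"type":"array","items":{"type":"array","items":{"type":"number"}}}},"grip":{"type":"number"},"newtons":{"type":"number"}},"required":["commands"]}

```bash
mkdir -p pics; ls; cat > h.py <<'E'
from bench import *
import numpy as np, cv2
from scipy.spatial.transform import Rotation as R
def rot(q): return R.from_quat([q[1],q[2],q[3],q[0]])
def ray(c,u,v):
    d=np.array([(u-c['cx'])/c['fx'],(v-c['cy'])/c['fy'],1.])
    return np.array(c['origin']),rot(c['orientation']).apply(d/np.linalg.norm(d))
def plane(c,u,v,z):
    o,d=ray(c,u,v); return o+d*(z-o[2])/d[2]
def proj(c,p):
    q=rot(c['orientation']).inv().apply(np.array(p)-c['origin'])
    return np.array([c['cx']+c['fx']*q[0]/q[2],c['cy']+c['fy']*q[1]/q[2]])
def wray(c,s,u,v):
    x=(u-c['cx'])/c['fx'];y=(v-c['cy'])/c['fy'];r=np.hypot(x,y)
    d=np.array([np.sin(r)*x/(r+1e-12),np.sin(r)*y/(r+1e-12),np.cos(r)])
    T=np.array(c['tool_from_camera']);Q=rot(s['tcp_rot'])
    return Q.apply(T[:3,3])+s['eef_pos'],Q.apply(T[:3,:3]@d)
def wplane(c,s,u,v,z):
    o,d=wray(c,s,u,v); return o+d*(z-o[2])/d[2]
def wproj(c,s,p):
    T=np.array(c['tool_from_camera']);t=rot(s['tcp_rot']).inv().apply(np.array(p)-s['eef_pos'])
    q=T[:3,:3].T@(t-T[:3,3]);a=np.arctan2(np.hypot(q[0],q[1]),q[2]);h=np.hypot(q[0],q[1])+1e-12
    return np.array([c['cx']+c['fx']*a*q[0]/h,c['cy']+c['fy']*a*q[1]/h])
def save(n,im): cv2.imwrite('pics/'+n+'.png',im[:,:,::-1])
E
python3 - <<'E'
from h import *
import pickle
d={}
for n in ['scene','top','wrist']:
    c=camera(n); d[n]=c; save(n+'0',c['image'])
    print(n,{k:np.round(v,3).tolist() for k,v in c.items() if k!='image'})
pickle.dump(d,open('c0.pkl','wb'))
s=sense();print(s['clock'],s['eef_pos'],s['tcp_rot'])
E
```

```text
pics
scene {'fx': 515.693, 'fy': 515.693, 'cx': 287.11, 'cy': 218.483, 'origin': [1.164, 0.427, 1.332], 'orientation': [-0.126, 0.464, 0.848, -0.224]}
top {'fx': 484.55, 'fy': 484.55, 'cx': 283.78, 'cy': 206.213, 'origin': [0.354, 0.057, 1.267], 'orientation': [0.067, -0.701, 0.708, -0.062]}
wrist {'fx': 325.192, 'fy': 325.192, 'cx': 281.512, 'cy': 209.78, 'tool_from_camera': [[0.0, -0.281, 0.96, -0.153], [1.0, 0.001, 0.0, -0.001], [-0.001, 0.96, 0.281, -0.072], [0.0, 0.0, 0.0, 1.0]]}
0.15 [0.18794775 0.46278614 0.22081228] [ 0.69387918  0.13499014  0.69410341 -0.13612423]
```

View pics/top0.png

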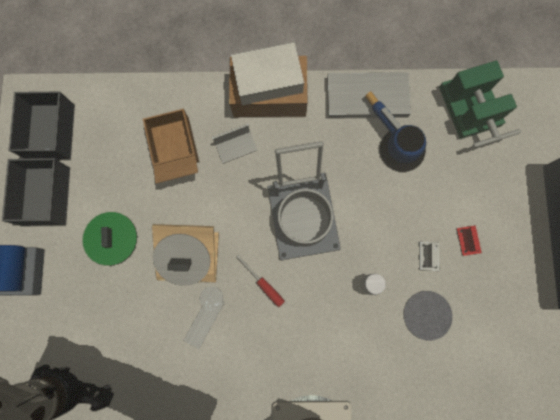

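View pics/scene0.png

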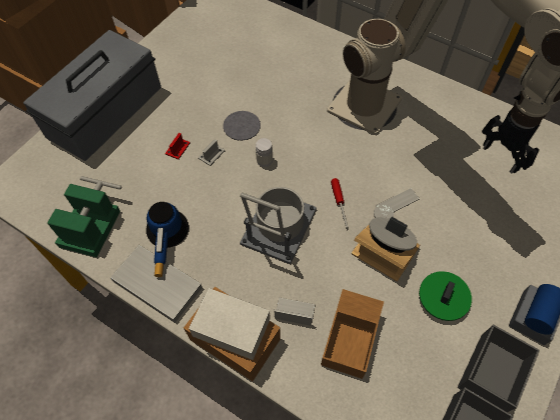

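The top view shows the pot ring at (304,217) and the bail bar at (300,147). The steel bracket is at (430,256), with the red decoy at (470,240). The lid is at (182,260) with its bar at (179,265), and the green decoy is at (110,238). Next I'll crop the parts that matter.

```bash
python3 - <<'E'
from h import *
import pickle
d=pickle.load(open('c0.pkl','rb'))
T=d['top']['image'];S=d['scene']['image']
def crop(I,u,v,w,h,W,H): return cv2.resize(I[v:v+h,u:u+w],(W,H),interpolation=cv2.INTER_CUBIC)
a=np.hstack([crop(T,140,210,100,75,400,300),crop(T,250,130,100,75,400,300)])
b=np.hstack([crop(T,260,180,100,75,400,300),crop(T,395,220,100,75,400,300)])
save('crops',np.vstack([a,b]))
c=d['top']
for n,u,v,z in [('pot',304,217,.097),('bar',300,147,.29),('brk',430,256,.046),('lid',180,265,.11),('base',304,410,0),('can',375,284,.085),('scr',262,283,.01),('sander',409,140,.1),('plateL',272,260,.014),('plateR',340,248,.014),('plateUR',325,177,.014)]: print(n,plane(c,u,v,z).round(3))
E
```

```text
pot [0.543 0.015 0.097]
bar [0.66  0.028 0.29 ]
brk [ 0.448 -0.301  0.046]
lid [0.428 0.312 0.11 ]
base [0.076 0.02  0.   ]
can [ 0.379 -0.153  0.085]
scr [0.386 0.122 0.01 ]
sander [ 0.735 -0.251  0.1  ]
plateL [0.445 0.096 0.014]
plateR [ 0.474 -0.08   0.014]
plateUR [ 0.663 -0.046  0.014]
```

View pics/crops.png

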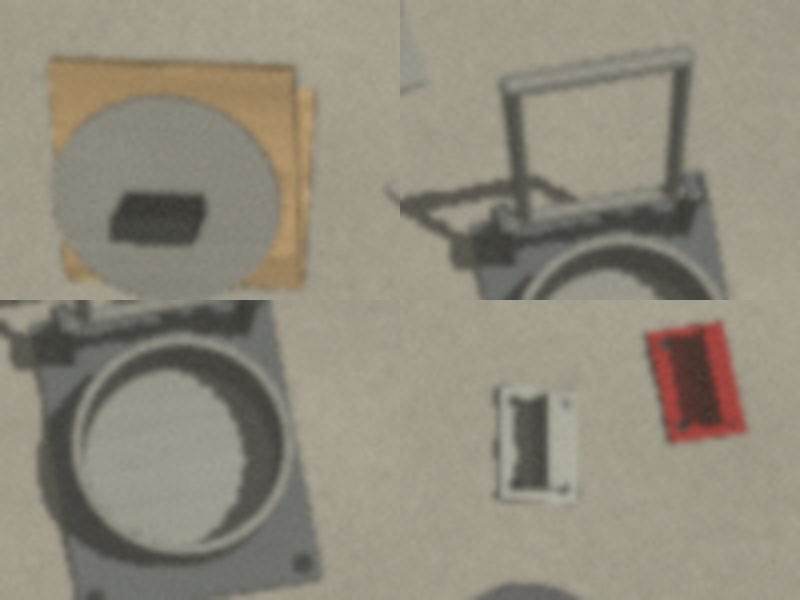

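```bash
python3 - <<'E'
from h import *
import pickle
d=pickle.load(open('c0.pkl','rb'));c=d['top']
s=sense();print('tool axes cols\n',rot(s['tcp_rot']).as_matrix().round(3))
k=plane(c,305.5,215.5,.097);print('pot',k.round(4))
a,b=plane(c,250+105/4,130+85/4,.29),plane(c,250+290/4,130+55/4,.29)
print('bar ends',a.round(3),b.round(3),np.linalg.norm(a-b),'mid',((a+b)/2).round(3))
t=a-b;print('pot yaw from bar',np.degrees(np.arctan2(-t[0],t[1])))
a,b=plane(c,250+112/4,130+213/4,.12),plane(c,250+288/4,130+183/4,.12);t=a-b
print('posts',a.round(3),b.round(3),np.linalg.norm(t),np.degrees(np.arctan2(-t[0],t[1])))
m=(a+b)/2-k;print('pot->posts',m.round(3),np.degrees(np.arctan2(m[1],m[0])))
for u,v in [(500,88),(577,90),(573,200),(500,198)]: print('base',plane(c,395+u/4,220+v/4,.006).round(4))
E
```

```text
tool axes cols
 [[-0.001  0.376  0.926]
 [-0.002  0.926 -0.376]
 [-1.    -0.002 -0.   ]]
pot [0.5462 0.0113 0.097 ]
bar ends [0.651 0.078 0.29 ] [ 0.667 -0.019  0.29 ] 0.09838836537236935 mid [0.659 0.029 0.29 ]
pot yaw from bar 8.901017042362925
posts [0.623 0.078 0.12 ] [ 0.64 -0.03  0.12] 0.10866581086740125 9.288667099663595
pot->posts [0.085 0.013 0.023] 8.470337242980662
base [ 0.4855 -0.5488  0.006 ]
base [ 0.4837 -0.5986  0.006 ]
base [ 0.4128 -0.5886  0.006 ]
base [ 0.4145 -0.5419  0.006 ]
```

>>> arm_command(
  commands=[
    [[0.02, -0.05, 0.02, 0, 0, -8], [0.04, -0.1, 0.03, 0, 0, -16], [0.055, -0.15, 0.03, 0, 0, -24], [0.07, -0.2, 0.03, 0, 0, -32], [0.085, -0.245, 0.03, 0, 0, -40]],
  ],
)

```text
clock: 0.65
eef_pos: [0.2689, 0.2295, 0.2514]
tcp_rot: [0.605, 0.366, 0.605, -0.366]
ft_force: [1.4, -0.0, 0.6]
width: 1.002
```

>>> arm_command(
  commands=[
    [[0.02, -0.05, 0, 0, 0, 8], [0.035, -0.1, 0, 0, 0, 16], [0.055, -0.145, 0, 0, 0, 24], [0.07, -0.19, 0, 0, 0, 32], [0.085, -0.24, 0, 0, 0, 40]],
  ],
)

```text
clock: 1.15
eef_pos: [0.3345, 0.054, 0.2515]
tcp_rot: [0.683, 0.184, 0.683, -0.184]
ft_force: [0.3, -0.9, -0.0]
width: 0.996
```

>>> arm_command(
  commands=[
    [[0.015, -0.05, 0, 0, 0, 8], [0.03, -0.095, 0, 0, 0, 16], [0.045, -0.14, 0, 0, 0, 16], [0.06, -0.19, 0, 0, 0, 16], [0.06, -0.235, 0, 0, 0, 16]],
  ],
)

```text
clock: 1.65
eef_pos: [0.3935, -0.1654, 0.2512]
tcp_rot: [0.702, 0.088, 0.701, -0.088]
ft_force: [1.0, 0.4, -0.3]
width: 1.0
```

>>> arm_command(
  commands=[
    [[0.0, -0.04, 0, 0, 0, 0], [0.0, -0.06, 0.0, 0, 0, 0], [0, -0.06, 0, 0, 0, 0]],
  ],
)

```text
clock: 1.95
eef_pos: [0.3924, -0.2257, 0.2507]
tcp_rot: [0.701, 0.09, 0.702, -0.09]
ft_force: [-1.5, -0.0, -0.3]
width: 0.997
```

```bash
python3 - <<'E'
from h import *
import pickle
s=sense();print(s['clock'],s['eef_pos'],np.round(s['joint_positions'],2),rot(s['tcp_rot']).as_matrix().round(2).tolist())
c=camera('wrist');pickle.dump((s,c),open('w1.pkl','wb'));save('w1',c['image'])
E
```

```text
1.95 [ 0.39244081 -0.22573281  0.25073847] [-0.52  0.14 -0.05  1.39 -0.   -0.27] [[-0.0, 0.25, 0.97], [0.0, 0.97, -0.25], [-1.0, -0.0, -0.0]]
```

View pics/w1.png

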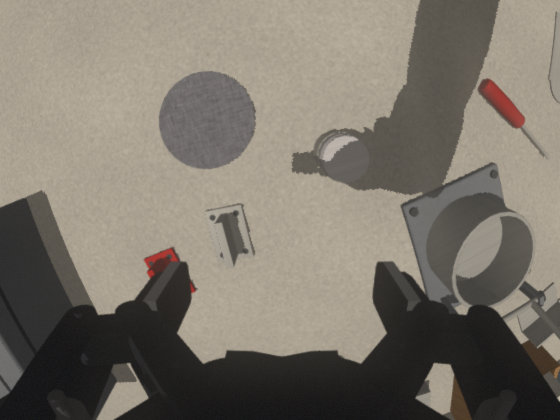

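```bash
python3 - <<'E'
from h import *
import pickle
s,c=pickle.load(open('w1.pkl','rb'))
P=[wplane(c,s,u,v,.006) for u,v in [(207,210),(242,204),(254,257)]]
for p in P: print(p.round(4))
print(np.linalg.norm(P[0]-P[1]),np.linalg.norm(P[1]-P[2]),'yaw',np.degrees(np.arctan2(*(P[2]-P[1])[[1,0]])),np.degrees(np.arctan2(*(P[1]-P[0])[[1,0]])),'centre',((P[0]+P[2])/2).round(4))
save('w1c',cv2.resize(c['image'][190:280,180:270],(600,600),interpolation=cv2.INTER_CUBIC))
E
```

```text
[ 0.411  -0.3309  0.006 ]
[ 0.4149 -0.2841  0.006 ]
[ 0.4896 -0.2897  0.006 ]
0.04697880142886249 0.07491282251657362 yaw -4.285948415000963 85.20473755991353 centre [ 0.4503 -0.3103  0.006 ]
```

View pics/w1c.png

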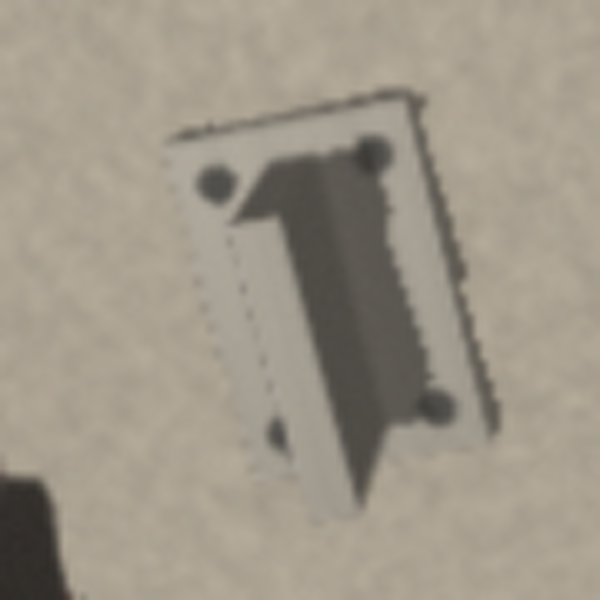

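The crop shows the base corners at (168,138), (410,92) and (495,435), and the rib top running from (232–282, 220) to (312–360, 518).

```bash
python3 - <<'E'
from h import *
import pickle
s,c=pickle.load(open('w1.pkl','rb'))
f=lambda u,v,z:wplane(c,s,180+(u-3)/6.667,190+(v-3)/6.667,z)
P=[f(168,138,.006),f(410,92,.006),f(495,435,.006)]
print(np.linalg.norm(P[0]-P[1]),np.linalg.norm(P[1]-P[2]),'yaw',np.degrees(np.arctan2(*(P[2]-P[1])[[1,0]])),'centre',((P[0]+P[2])/2).round(4))
Q=[f(u,v,.046) for u,v in[(232,222),(282,215),(360,515),(312,522)]]
m=(Q[0]+Q[1])/2,(Q[2]+Q[3])/2;print(np.linalg.norm(m[1]-m[0]),np.degrees(np.arctan2(*(m[1]-m[0])[[1,0]])),((m[0]+m[1])/2).round(4))
M=rot(s['tcp_rot']).as_matrix();print('tool z heading',np.degrees(np.arctan2(M[1,2],M[0,2])))
E
```

```text
0.04901702332513572 0.07275554295262833 yaw -3.15575603857028 centre [ 0.4485 -0.3115  0.006 ]
0.05951829959843896 -3.9911968312474198 [ 0.4495 -0.3124  0.046 ]
tool z heading -14.632483820859672
```

>>> arm_command(
  commands=[
    [[0.03, -0.04, -0.01, 0, 0, 5], [0.057, -0.08, -0.02, 0, 0, 11], [0.057, -0.086, -0.065, 0, 0, 11], [0.057, -0.086, -0.11, 0, 0, 11], [0.057, -0.086, -0.15, 0, 0, 11]],
  ],
  grip=55,
)

```text
clock: 2.5
eef_pos: [0.4497, -0.3079, 0.0994]
tcp_rot: [0.706, 0.021, 0.707, -0.02]
ft_force: [0.1, 1.0, -0.3]
width: 0.55
```

```bash
python3 - <<'E'
from h import *
s=sense();print(s['clock'],s['eef_pos'].round(4),s['width'],s['ft_force'])
c=camera('wrist');save('w2',c['image'])
E
```

```text
2.5 [ 0.4497 -0.3079  0.0994] 0.5504470527672961 [ 0.07691109  0.96650426 -0.28873287]
```

View pics/w2.png

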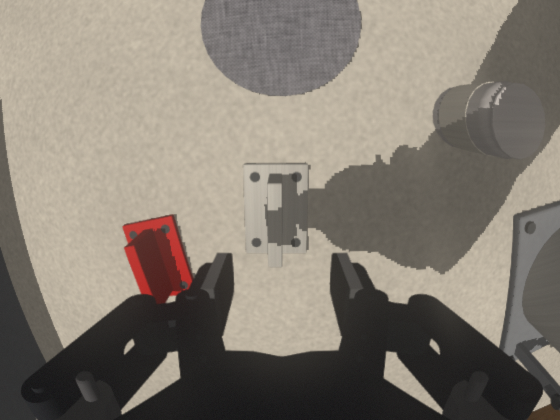

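>>> arm_command(
  commands=[
    [[0, -0.002, -0.03, 0, 0, 0], [0, -0.002, -0.055, 0, 0, 0], [0, -0.002, -0.062, 0, 0, 0], [0, -0.002, -0.062, 0, 0, 0]],
  ],
)

```text
clock: 2.95
eef_pos: [0.4496, -0.3101, 0.0395]
tcp_rot: [0.706, 0.021, 0.707, -0.02]
ft_force: [-0.1, 0.2, 0.5]
width: 0.55
```

>>> arm_command(
  commands=[
    [[0, 0, 0, 0, 0, 0], [0, 0, 0, 0, 0, 0], [0, 0, 0, 0, 0, 0], [0, 0, 0, 0, 0, 0], [0, 0, 0, 0, 0, 0]],
  ],
  grip=0,
  newtons=50,
)

```text
clock: 3.45
eef_pos: [0.45, -0.3115, 0.04]
tcp_rot: [0.707, 0.021, 0.707, -0.021]
ft_force: [-0.9, 0.6, -0.1]
width: 0.002
```

```bash
python3 - <<'E'
from h import *
s=sense();print(s['clock'],s['eef_pos'].round(4),s['width'],s['ft_force'])
c=camera('wrist');save('w3',c['image'])
import pickle;pickle.dump((s,c),open('w3.pkl','wb'))
E
```

```text
3.45 [ 0.45   -0.3115  0.04  ] 0.0019868613073599915 [-0.94948857  0.60665749 -0.05663426]
```

View pics/w3.png

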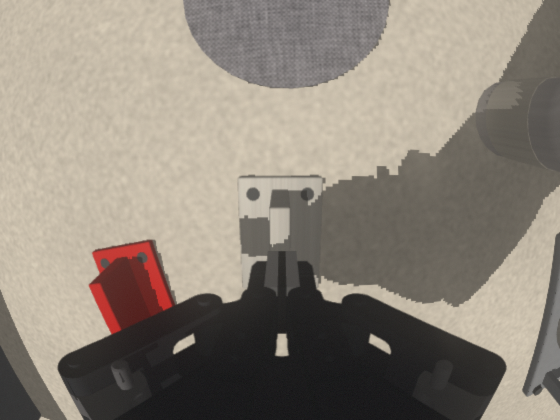

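Eight pictures used. The fingers look closed on either side of the rib at (281,270), but the width reads about 0. I'll lift a little and check the weight.

>>> arm_command(
  commands=[
    [[0, 0, 0.02, 0, 0, 0], [0, 0, 0.04, 0, 0, 0], [0, 0, 0.05, 0, 0, 0], [0, 0, 0.05, 0, 0, 0], [0, 0, 0.05, 0, 0, 0]],
  ],
)

```text
clock: 4.0
eef_pos: [0.4496, -0.3112, 0.0891]
tcp_rot: [0.707, 0.021, 0.707, -0.021]
ft_force: [0.5, -0.3, -0.9]
width: 0.001
```

```bash
python3 - <<'E'
from h import *
import pickle
s=sense();print(s['clock'],s['eef_pos'].round(4),s['width'],s['ft_force'])
c=camera('wrist');s0,c0=pickle.load(open('w3.pkl','rb'))
save('w4',np.hstack([c0['image'][160:330,180:380],c['image'][160:330,180:380]]).repeat(2,0).repeat(2,1))
E
```

```text
4.0 [ 0.4496 -0.3112  0.0891] 0.0005340955775692718 [ 0.45570721 -0.31180831 -0.91942321]
```

View pics/w4.png

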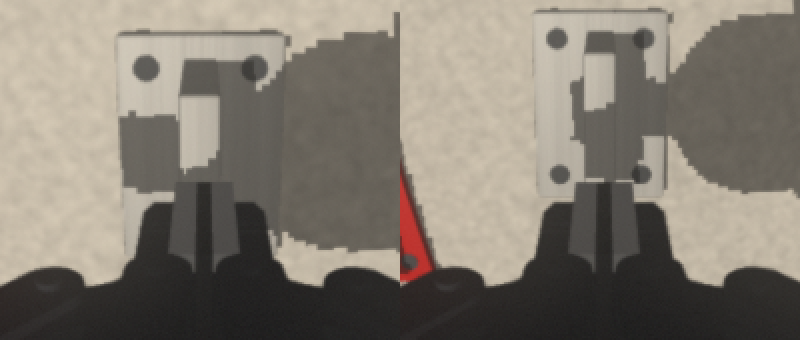

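```bash
python3 - <<'E'
from h import *
import pickle
s,c=pickle.load(open('w3.pkl','rb'));Q=rot(s['tcp_rot'])
for p in [(.025,0,-.011),(.012,0,-.011),(.025,0,.011),(0,0,-.011),(-.02,0,-.011)]:print(p,wproj(c,s,Q.apply(p)+s['eef_pos']).round(1))
for p in [(.4195,-.312,.046),(.4195,-.312,.006),(.45,-.312,.046),(.412,-.312,.006)]:print(p,wproj(c,s,p).round(1))
print(np.round(s['joint_positions'],3))
# measure: rib near-top end (180+200/2, 160+95/2); base near edge (180+200/2,160+33/2)
for z in(.046,.035):print(wplane(c,s,280,207.5,z).round(4))
print(wplane(c,s,239,176.5,.006).round(4),wplane(c,s,322,176.5,.006).round(4))
E
```

```text
(0.025, 0, -0.011) [282.1 224.7]
(0.012, 0, -0.011) [282.1 232.5]
(0.025, 0, 0.011) [282.  259.3]
(0, 0, -0.011) [282.1 240.7]
(-0.02, 0, -0.011) [282.2 257.3]
(0.4195, -0.312, 0.046) [277.4 207. ]
(0.4195, -0.312, 0.006) [278.3 188.4]
(0.45, -0.312, 0.046) [281.2 265.6]
(0.412, -0.312, 0.006) [277.5 175.9]
[-0.606  0.476 -0.154  0.939 -0.    -0.547]
[ 0.4198 -0.3108  0.046 ]
[ 0.423 -0.311  0.035]
[ 0.411  -0.3346  0.006 ] [ 0.4138 -0.286   0.006 ]
```

```bash
python3 - <<'E'
from h import *
import pickle
s,c=pickle.load(open('w3.pkl','rb'));Q=rot(s['tcp_rot'])
for x in(.025,.012,0,-.012,-.025):
  for z in(-.011,0,.011):
    a=wproj(c,s,Q.apply((x,.0234,z))+s['eef_pos']);b=wproj(c,s,Q.apply((x,-.0234,z))+s['eef_pos']);print(x,z,a.round(0),b.round(0),(a-b)[0].round(1))
print(c['tool_from_camera'],c['cx'],c['cy'])
E
```

```text
0.025 -0.011 [322. 225.] [242. 225.] 80.6
0.025 0 [322. 242.] [242. 242.] 79.1
0.025 0.011 [321. 259.] [243. 259.] 77.5
0.012 -0.011 [325. 232.] [239. 232.] 86.2
0.012 0 [324. 251.] [240. 251.] 84.4
0.012 0.011 [323. 269.] [241. 269.] 82.5
0 -0.011 [328. 241.] [236. 240.] 92.1
0 0 [327. 260.] [237. 260.] 89.9
0 0.011 [326. 279.] [238. 279.] 87.7
-0.012 -0.011 [332. 250.] [233. 250.] 98.7
-0.012 0 [330. 271.] [234. 270.] 96.1
-0.012 0.011 [329. 290.] [235. 290.] 93.5
-0.025 -0.011 [336. 262.] [229. 262.] 107.0
-0.025 0 [334. 284.] [230. 283.] 103.8
-0.025 0.011 [332. 304.] [232. 304.] 100.6
[[ 4.21003231e-04 -2.80667993e-01  9.59804824e-01 -1.52740054e-01]
 [ 9.99999136e-01  1.31370010e-03 -5.44790924e-05 -3.26210760e-04]
 [-1.24560516e-03  9.59804017e-01  2.80668304e-01 -7.19561345e-02]
 [ 0.00000000e+00  0.00000000e+00  0.00000000e+00  1.00000000e+00]] 281.51227014341185 209.78046106144825
```

The visible fingertips are about 12 mm behind the reported TCP, where the spec puts them 25 mm ahead. Both cues agree: image row 251–254, and a 97 px finger gap. So the true grasp point is about 31 mm behind the reported TCP, and the fingers closed just above the rib. I'll regrasp about 37 mm lower, watching the force.

>>> arm_command(
  commands=[
    [[0, 0, 0, 0, 0, 0], [0, 0, 0, 0, 0, 0], [0, -0.001, -0.03, 0, 0, 0], [0, -0.001, -0.055, 0, 0, 0], [0, -0.001, -0.055, 0, 0, 0]],
  ],
  grip=55,
)

```text
clock: 4.55
eef_pos: [0.4468, -0.3102, 0.0307]
tcp_rot: [0.704, 0.022, 0.709, -0.019]
ft_force: [-0.4, 0.2, -0.2]
width: 0.553
```

>>> arm_command(
  commands=[
    [[0, 0, -0.01, 0, 0, 0], [0, 0, -0.02, 0, 0, 0], [0, 0, -0.028, 0, 0, 0], [0, 0, -0.031, 0, 0, 0], [0, 0, -0.031, 0, 0, 0]],
  ],
)

```text
clock: 5.05
eef_pos: [0.4496, -0.3122, 0.0031]
tcp_rot: [0.707, 0.021, 0.707, -0.021]
ft_force: [0.2, 0.1, -0.5]
width: 0.551
```

>>> arm_command(
  commands=[
    [[0, 0, 0, 0, 0, 0], [0, 0, 0, 0, 0, 0], [0, 0, 0, 0, 0, 0], [0, 0, 0, 0, 0, 0], [0, 0, 0, 0, 0, 0]],
  ],
  grip=0,
  newtons=50,
)

```text
clock: 5.55
eef_pos: [0.4503, -0.3127, 0.0041]
tcp_rot: [0.707, 0.021, 0.706, -0.021]
ft_force: [-0.0, -0.2, 3.2]
width: 0.11
```

>>> arm_command(
  commands=[
    [[0, 0, 0.03, 0, 0, 0], [0, 0, 0.07, 0, 0, 0], [0, 0, 0.11, 0, 0, 0], [0, 0, 0.15, 0, 0, 0], [0, 0, 0.16, 0, 0, 0]],
  ],
)

```text
clock: 6.05
eef_pos: [0.4518, -0.3137, 0.168]
tcp_rot: [0.709, 0.019, 0.705, -0.022]
ft_force: [0.6, -1.5, -2.5]
width: 0.104
```

>>> arm_command(
  commands=[
    [[0.01, 0.04, 0, 0, 0, 0], [0.025, 0.085, 0, 0, 0, 0], [0.04, 0.13, 0, 0, 0, 0], [0.055, 0.175, 0, 0, 0, 0], [0.065, 0.22, 0, 0, 0, 0]],
  ],
)

```text
clock: 6.55
eef_pos: [0.5144, -0.0904, 0.1616]
tcp_rot: [0.706, 0.021, 0.708, -0.021]
ft_force: [0.9, -0.1, -2.6]
width: 0.107
```

>>> arm_command(
  commands=[
    [[0.01, 0.04, 0, 0, 0, 0], [0.025, 0.08, 0, 0, 0, 0], [0.031, 0.104, 0, 0, 0, 0], [0.031, 0.104, 0, 0, 0, 0]],
  ],
)

```text
clock: 6.95
eef_pos: [0.5454, 0.0151, 0.1613]
tcp_rot: [0.706, 0.019, 0.708, -0.019]
ft_force: [0.1, -0.2, -2.8]
width: 0.107
```

```bash
python3 - <<'E'
from h import *
s=sense();print(s['clock'],s['eef_pos'].round(4),s['width'],s['ft_force'].round(1))
t=camera('top');c=camera('wrist')
save('p5',np.hstack([c['image'],cv2.resize(t['image'][120:280,220:380],(420,420))])[:, :])
E
python3 -c "
import cv2;i=cv2.imread('pics/p5.png');cv2.imwrite('pics/p5.png',cv2.resize(i,(800,343)))"
```

```text
6.95 [0.5454 0.0151 0.1613] 0.10740447769122231 [ 0.1 -0.2 -2.8]
```

View pics/p5.png

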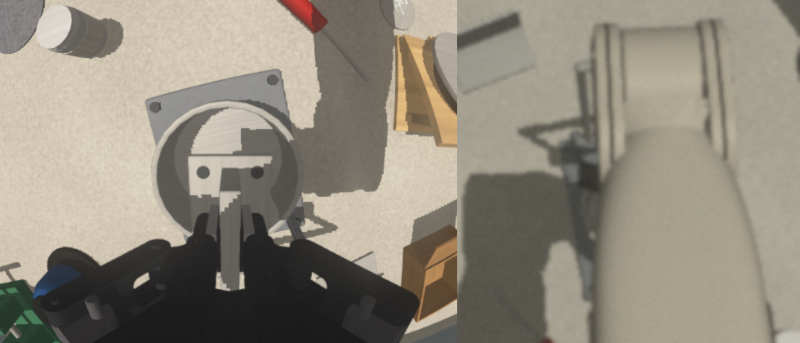

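Picture 10 shows the bracket held above the bowl, with the rim running from u≈186 to 371 (full scale). I'll check the pot centre from this view before lowering.

```bash
python3 - <<'E'
from h import *
import pickle
s=sense();c=camera('wrist');pickle.dump((s,c),open('w5.pkl','wb'))
k=np.array([.5462,.0113,.097]);a=np.linspace(0,6.283,9)[:8]
for t in a:
    p=k+.068*np.array([np.cos(t),np.sin(t),0]);print(np.degrees(t).round(),p.round(3),(wproj(c,s,p)*.8163).round(0))
E
```

```text
0.0 [0.614 0.011 0.097] [233. 249.]
45.0 [0.594 0.059 0.097] [284. 228.]
90.0 [0.546 0.079 0.097] [306. 178.]
135.0 [0.498 0.059 0.097] [284. 124.]
180.0 [0.478 0.011 0.097] [225. 103.]
225.0 [ 0.498 -0.037  0.097] [169. 131.]
270.0 [ 0.546 -0.057  0.097] [154. 186.]
315.0 [ 0.594 -0.037  0.097] [182. 233.]
```

>>> arm_command(
  commands=[
    [[-0.001, -0.005, -0.03, 0, 0, 0], [-0.001, -0.005, -0.06, 0, 0, 0], [-0.001, -0.005, -0.085, 0, 0, 0], [-0.001, -0.005, -0.11, 0, 0, 0], [-0.001, -0.005, -0.11, 0, 0, 0]],
  ],
)

```text
clock: 7.6
eef_pos: [0.5406, 0.005, 0.0495]
tcp_rot: [0.704, 0.021, 0.71, -0.022]
ft_force: [-0.9, -0.7, -3.2]
width: 0.108
```

>>> arm_command(
  commands=[
    [[0, 0, -0.01, 0, 0, 0], [0, 0, -0.018, 0, 0, 0], [0, 0, -0.022, 0, 0, 0], [0, 0, -0.024, 0, 0, 0], [0, 0, -0.024, 0, 0, 0]],
  ],
)

```text
clock: 8.1
eef_pos: [0.545, 0.0067, 0.0297]
tcp_rot: [0.707, 0.021, 0.707, -0.021]
ft_force: [0.2, 0.6, -2.9]
width: 0.109
```

>>> arm_command(
  commands=[
    [[0, 0, -0.002, 0, 0, 0], [0, 0, -0.004, 0, 0, 0], [0, 0, -0.005, 0, 0, 0], [0, 0, -0.005, 0, 0, 0], [0, 0, -0.005, 0, 0, 0]],
  ],
)

```text
clock: 8.6
eef_pos: [0.5454, 0.0068, 0.0261]
tcp_rot: [0.707, 0.021, 0.706, -0.021]
ft_force: [-2.2, 0.2, 5.7]
width: 0.108
```

>>> arm_command(
  commands=[
    [[0, 0, 0, 0, 0, 0], [0, 0, 0, 0, 0, 0], [0, 0, 0, 0, 0, 0], [0, 0, 0, 0, 0, 0]],
  ],
  grip=40,
)

```text
clock: 9.0
eef_pos: [0.5449, 0.0067, 0.0244]
tcp_rot: [0.707, 0.021, 0.707, -0.021]
ft_force: [0.3, 0.6, 0.8]
width: 0.401
```

>>> arm_command(
  commands=[
    [[0, 0, 0.03, 0, 0, 0], [0, 0, 0.07, 0, 0, 0], [0, 0, 0.11, 0, 0, 0], [0, 0, 0.15, 0, 0, 0], [0, 0, 0.19, 0, 0, 0]],
  ],
)

```text
clock: 9.5
eef_pos: [0.5446, 0.0067, 0.216]
tcp_rot: [0.707, 0.021, 0.707, -0.021]
ft_force: [0.6, -0.4, 0.2]
width: 0.402
```

>>> arm_command(
  commands=[
    [[-0.02, 0.02, 0.02, 0, 0, 8], [-0.035, 0.05, 0.04, 0, 0, 16], [-0.05, 0.08, 0.06, 0, 0, 24], [-0.065, 0.11, 0.07, 0, 0, 32], [-0.08, 0.14, 0.08, 0, 0, 40]],
  ],
  grip=60,
)

```text
clock: 10.0
eef_pos: [0.4643, 0.1477, 0.2953]
tcp_rot: [0.671, -0.224, 0.67, 0.224]
ft_force: [0.4, -0.4, -0.3]
width: 0.605
```

>>> arm_command(
  commands=[
    [[-0.015, 0.03, 0.0, 0, 0, 8], [-0.03, 0.06, 0, 0, 0, 16], [-0.04, 0.09, 0, 0, 0, 24], [-0.05, 0.12, 0, 0, 0, 32], [-0.06, 0.13, 0, 0, 0, 40]],
  ],
)

```text
clock: 10.5
eef_pos: [0.4041, 0.2791, 0.2941]
tcp_rot: [0.553, -0.44, 0.553, 0.441]
ft_force: [0.1, -1.1, -0.5]
width: 0.598
```

>>> arm_command(
  commands=[
    [[0, 0, 0, 0, 0, 7], [0, 0, 0, 0, 0, 13], [0, 0, 0, 0, 0, 13]],
  ],
)

```text
clock: 10.8
eef_pos: [0.4046, 0.2769, 0.2943]
tcp_rot: [0.501, -0.498, 0.502, 0.498]
ft_force: [-0.3, 0.7, -0.4]
width: 0.6
```

```bash
python3 - <<'E'
from h import *
import pickle
s=sense();print(s['clock'],s['eef_pos'].round(4),np.round(s['joint_positions'],2),rot(s['tcp_rot']).as_matrix().round(2).tolist())
c=camera('wrist');pickle.dump((s,c),open('w6.pkl','wb'));save('w6',c['image'])
for p in [(.428,.312,.11),(.428,.312,.062)]:print(wproj(c,s,p))
E
```

```text
10.8 [0.4046 0.2769 0.2943] [ 0.6   0.2   0.14  1.51 -0.   -0.96] [[-0.0, -1.0, 0.01], [-0.0, 0.01, 1.0], [-1.0, 0.0, -0.0]]
[259.51119384 217.30696736]
[262.05613363 205.53973433]
```

View pics/w6.png

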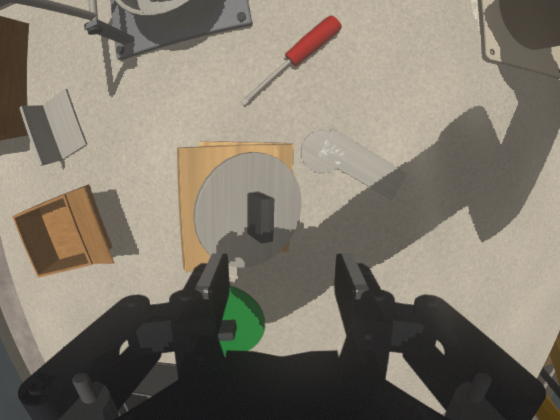

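Picture 10 shows the lid on its rest with the flange at about u 194–301, v 152–265, and the dark grip bar at u 248–274, v 192–242. I'll zoom in for its corners.

```bash
python3 - <<'E'
from h import *
import pickle
s,c=pickle.load(open('w6.pkl','rb'))
I=c['image'][135:285,160:310]
I=np.clip(255*(I/255.)**.6,0,255).astype('u1')
save('w6c',cv2.resize(I,(600,600),interpolation=cv2.INTER_CUBIC))
E
```

```text
(no output)
```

View pics/w6c.png

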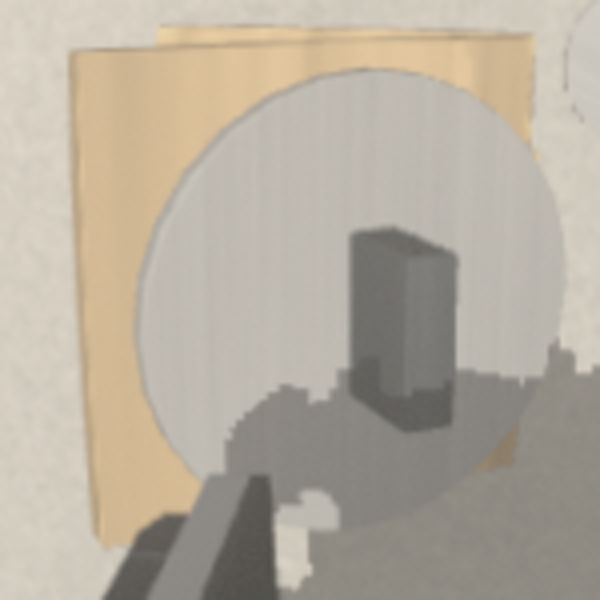

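```bash
cat > lid.py <<'E'
from h import *
import pickle
s,c=pickle.load(open('w6.pkl','rb'))
cr=np.array([(407,258),(457,255),(453,425),(407,432),(350,232),(390,227),(350,390)],float)
X=np.array([(8,-25,66),(-8,-25,66),(-8,25,66),(8,25,66),(8,-25,30),(-8,-25,30),(8,25,30)],float)/1000
px=np.array([160,135])+(cr-1.5)/4
# ellipse of flange top edge: match its extremes too via least squares
from scipy.optimize import least_squares
el=np.array([160,135])+(np.array([(137,310),(180,165),(260,95),(375,69),(470,100),(540,180),(565,270),(165,410)])-1.5)/4
def model(q,P): return R.from_rotvec(q[3:]).apply(P)+q[:3]
def res(q):
    r=[wproj(c,s,p)-u for p,u in zip(model(q,X),px)]
    Rm=R.from_rotvec(q[3:]).as_matrix();pc=q[:3]+Rm[:,2]*.030;o=[]
    for u in el:   # distance of ray hit with flange-top plane from axis = 70 mm
        a,d=wray(c,s,*u);h=a+d*((pc-a)@Rm[:,2])/(d@Rm[:,2]);o.append((np.linalg.norm(h-pc)-.070)*300/.35*1.0)
    return np.r_[np.ravel(r),o]
q0=np.r_[.43,.31,.07,R.from_euler('y',-32,degrees=True).as_rotvec()]
f=least_squares(res,q0,loss='soft_l1');q=f.x
M=R.from_rotvec(q[3:]).as_matrix()
print('res',np.abs(res(q)).round(1));print('lid',q[:3].round(4));print(M.round(3))
print('tilt',np.degrees(np.arccos(M[2,2])),'lean',np.degrees(np.arctan2(M[1,2],M[0,2])))
g=q[:3]+M[:,2]*.054;print('grip',g.round(4))
d=pickle.load(open('c0.pkl','rb'))['top'];print('bar top in top view px',proj(d,q[:3]+M[:,2]*.066).round(1),'flange',proj(d,q[:3]+M[:,2]*.03).round(1))
np.savez('lid.npz',M=M,o=q[:3],g=g)
E
python3 lid.py
```

```text
res [0.6 0.7 0.  1.5 0.4 0.2 0.7 0.5 1.5 0.5 0.8 0.6 1.1 1.5 1.  3.5 2.6 0.5
 0.9 1.1 0.5 2.5]
lid [0.4549 0.3144 0.058 ]
[[ 0.843  0.025 -0.537]
 [-0.031  0.999 -0.003]
 [ 0.536  0.02   0.844]]
tilt 32.46102243869964 lean -179.6486128295082
grip [0.4259 0.3142 0.1036]
bar top in top view px [178.8 268.5] flange [181.7 261.2]
```

>>> arm_command(
  commands=[
    [[0, 0.01, -0.02, 0, -8, 0], [-0.002, 0.02, -0.04, 0, -16, 0], [-0.004, 0.03, -0.06, 0, -24, 0], [-0.006, 0.037, -0.08, 0, -32.4, 0], [-0.006, 0.037, -0.11, 0, -32.4, 0]],
  ],
)

```text
clock: 11.35
eef_pos: [0.3949, 0.313, 0.1822]
tcp_rot: [0.621, -0.618, 0.341, 0.34]
ft_force: [0.0, 0.5, 0.7]
width: 0.602
```

>>> arm_command(
  commands=[
    [[0, 0, -0.025, 0, 0, 0], [0, 0, -0.038, 0, 0, 0], [0, 0, -0.038, 0, 0, 0]],
  ],
)

```text
clock: 11.65
eef_pos: [0.3975, 0.312, 0.144]
tcp_rot: [0.62, -0.618, 0.344, 0.34]
ft_force: [-0.4, -1.0, -0.2]
width: 0.593
```

```bash
python3 - <<'E'
from h import *
import pickle
s=sense();print(s['clock'],s['eef_pos'].round(4),np.round(s['joint_positions'],2),rot(s['tcp_rot']).as_matrix().round(3).tolist())
c=camera('wrist');pickle.dump((s,c),open('w7.pkl','wb'))
L=np.load('lid.npz');M,o=L['M'],L['o']
pts=[wproj(c,s,M@p+o) for p in np.array([(8,-25,66),(-8,-25,66),(-8,25,66),(8,25,66)])/1000]
I=c['image'].copy()
for p in pts: cv2.circle(I,tuple(int(x) for x in p),2,(255,0,0),-1)
save('w7',I);print(np.round(pts))
tx=-M[:,2];t=L['g']+.029*tx;print('target',t.round(4),'shift',(t-s['eef_pos']).round(4))
E
```

```text
11.65 [0.3975 0.312  0.144 ] [ 0.94  0.07 -0.57  0.57 -0.45 -0.71] [[0.533, -0.846, 0.007], [-0.003, 0.006, 1.0], [-0.846, -0.533, 0.0]]
[[265. 198.]
 [291. 199.]
 [288. 273.]
 [264. 273.]]
target [0.4415 0.3143 0.0791] shift [ 0.044   0.0023 -0.0649]
```

View pics/w7.png

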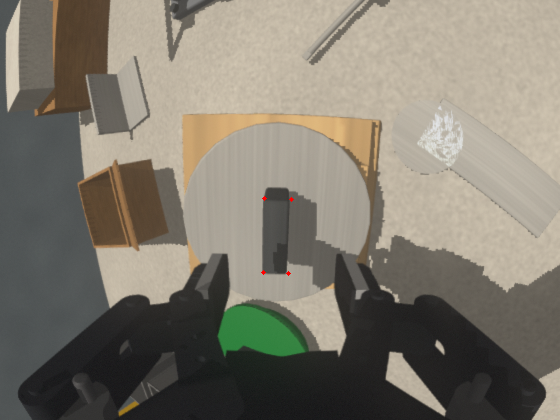

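The red predicted corners fall on the bar (u 264–291, v 198–273), and it lies between the fingers. I'm going in along the lid's axis.

>>> arm_command(
  commands=[
    [[0.015, 0.002, -0.022, 0, 0, 0], [0.03, 0.002, -0.044, 0, 0, 0], [0.038, 0.002, -0.056, 0, 0, 0], [0.044, 0.002, -0.065, 0, 0, 0], [0.044, 0.002, -0.065, 0, 0, 0]],
  ],
)

```text
clock: 12.2
eef_pos: [0.4436, 0.3154, 0.0813]
tcp_rot: [0.622, -0.617, 0.342, 0.339]
ft_force: [0.0, -0.1, 0.0]
width: 0.603
```

>>> arm_command(
  commands=[
    [[0, 0, 0, 0, 0, 0], [0, 0, 0, 0, 0, 0], [0, 0, 0, 0, 0, 0], [0, 0, 0, 0, 0, 0], [0, 0, 0, 0, 0, 0]],
  ],
  grip=0,
  newtons=70,
)

```text
clock: 12.7
eef_pos: [0.4426, 0.3164, 0.0825]
tcp_rot: [0.622, -0.617, 0.341, 0.34]
ft_force: [-5.4, -0.1, 5.8]
width: 0.171
```

>>> arm_command(
  commands=[
    [[-0.01, 0, 0.017, 0, 0, 0], [-0.025, 0, 0.04, 0, 0, 0], [-0.04, 0, 0.068, 0, 0, 0], [-0.05, 0, 0.11, 0, 0, 0], [-0.05, 0, 0.15, 0, 0, 0]],
  ],
)

```text
clock: 13.2
eef_pos: [0.3904, 0.3145, 0.2312]
tcp_rot: [0.62, -0.618, 0.343, 0.341]
ft_force: [1.8, 1.9, -3.1]
width: 0.175
```

>>> arm_command(
  commands=[
    [[0, 0, 0.02, 0, 8, 0], [0, 0, 0.03, 0, 16, 0], [0, 0, 0.03, 0, 24, 0], [0, 0, 0.03, 0, 32, 0], [0, 0, 0.03, 0, 32.4, 0]],
  ],
)

```text
clock: 13.7
eef_pos: [0.3955, 0.3151, 0.2594]
tcp_rot: [0.501, -0.497, 0.504, 0.498]
ft_force: [0.3, 0.3, -5.0]
width: 0.179
```

```bash
python3 - <<'E'
from h import *
s=sense();print(s['clock'],s['eef_pos'].round(4),s['width'],s['ft_force'].round(1),rot(s['tcp_rot']).as_matrix().round(3).tolist())
E
```

```text
13.7 [0.3955 0.3151 0.2594] 0.17903724434804474 [ 0.3  0.3 -5. ] [[-0.003, -1.0, 0.01], [-0.003, 0.01, 1.0], [-1.0, 0.003, -0.003]]
```

>>> arm_command(
  commands=[
    [[0.01, -0.03, 0, 0, 0, 0], [0.03, -0.065, 0, 0, 0, 0], [0.05, -0.1, 0, 0, 0, 0], [0.07, -0.14, 0, 0, 0, 0], [0.09, -0.18, 0, 0, 0, 0]],
  ],
)

```text
clock: 14.2
eef_pos: [0.4822, 0.1344, 0.2611]
tcp_rot: [0.501, -0.499, 0.501, 0.498]
ft_force: [0.1, 0.3, -3.4]
width: 0.178
```

>>> arm_command(
  commands=[
    [[0.02, -0.04, -0.01, 0, 0, 0], [0.04, -0.08, -0.02, 0, 0, 0], [0.055, -0.11, -0.03, 0, 0, 0], [0.059, -0.123, -0.04, 0, 0, 0], [0.059, -0.123, -0.05, 0, 0, 0]],
  ],
)

```text
clock: 14.7
eef_pos: [0.5413, 0.0114, 0.2104]
tcp_rot: [0.502, -0.498, 0.503, 0.498]
ft_force: [-0.6, 0.4, -4.1]
width: 0.176
```

```bash
python3 - <<'E'
from h import *
import pickle
s=sense();print(s['clock'],s['eef_pos'].round(4),s['width'],s['ft_force'].round(1),rot(s['tcp_rot']).as_matrix().round(3).tolist(),np.round(s['joint_positions'],2))
c=camera('wrist');pickle.dump((s,c),open('w8.pkl','wb'))
# numeric check: gradient along radial px profile for flange top circle (expected) and pot rim
g=cv2.cvtColor(c['image'],cv2.COLOR_RGB2GRAY).astype(float)
def edge(k,r0,angs):
    for t in angs:
        rs=np.arange(r0-.015,r0+.015,.0005);d=np.array([np.cos(t),np.sin(t),0])
        v=[cv2.getRectSubPix(g.astype('f4'),(3,3),tuple(map(float,wproj(c,s,k+r*d)))).mean() for r in rs]
        e=np.abs(np.gradient(v));i=e.argmax();print(int(np.degrees(t)),'r',rs[i].round(4),e[i].round(1))
k=s['eef_pos']+np.array([0,-.002,.003]);print('flange top');edge(k,.07,np.radians([180,210,240,270,300,330,0]))
print('rim');edge(np.array([.5445,.010,.097]),.068,np.radians([180,210,225,240,255,270,285,300]))
E
```

```text
14.7 [0.5413 0.0114 0.2104] 0.17648814768319127 [-0.6  0.4 -4.1] [[-0.0, -1.0, 0.009], [-0.001, 0.009, 1.0], [-1.0, 0.0, -0.001]] [ 0.02  0.33  0.09  1.34 -0.   -1.54]
flange top
180 r 0.071 20.4
210 r 0.0715 6.2
239 r 0.0715 8.4
270 r 0.074 18.7
300 r 0.078 15.9
330 r 0.0775 23.5
0 r 0.0695 3.8
rim
180 r 0.066 1.3
210 r 0.0775 1.1
225 r 0.0825 4.6
239 r 0.077 11.7
255 r 0.0725 12.0
270 r 0.0785 12.1
285 r 0.0775 10.5
300 r 0.0825 10.5
```

```bash
python3 - <<'E'
from h import *
import pickle
from scipy.optimize import least_squares
def fit(g,pf,k,angs,name):
    pts=[]
    for t in np.radians(angs):
        d=np.array([np.cos(t),np.sin(t),0]);rs=np.arange(.052,.080,.0005)
        v=np.array([cv2.getRectSubPix(g,(3,3),tuple(map(float,pf(k+r*d)))).mean() for r in rs])
        e=np.gradient(v)  # bright ring: rising on the inner edge, falling on the outer
        i=e.argmax();j=e.argmin();pts.append((t,rs[i],rs[j]))
    P=np.array(pts)
    print(name,[(int(np.degrees(t)),round(a*1e3,1),round(b*1e3,1)) for t,a,b in pts])
    for col,r in ((1,.062),(2,.068)):
        xy=k[:2]+P[:,col:col+1]*np.c_[np.cos(P[:,0]),np.sin(P[:,0])]
        f=least_squares(lambda q:np.linalg.norm(xy-q[:2],axis=1)-r,k[:2],loss='cauchy',f_scale=.001);print(r,f.x.round(4),np.abs(f.fun).round(4))
k=np.array([.5445,.010,.097])
s,c=pickle.load(open('w5.pkl','rb'));g=cv2.cvtColor(c['image'],cv2.COLOR_RGB2GRAY).astype('f4')
fit(g,lambda p:wproj(c,s,p),k,[75,90,105,120,135,150,165,180,195,210,225,240,255,270,285],'wrist')
t=pickle.load(open('c0.pkl','rb'))['top'];g2=cv2.cvtColor(t['image'],cv2.COLOR_RGB2GRAY).astype('f4')
fit(g2,lambda p:proj(t,p),k,list(range(0,360,24)),'top')
E
```

```text
wrist [(75, np.float64(68.5), np.float64(78.5)), (90, np.float64(62.5), np.float64(71.5)), (105, np.float64(62.5), np.float64(79.5)), (119, np.float64(65.5), np.float64(68.0)), (135, np.float64(62.5), np.float64(68.0)), (150, np.float64(63.5), np.float64(68.0)), (165, np.float64(70.5), np.float64(68.0)), (180, np.float64(63.0), np.float64(67.5)), (195, np.float64(63.0), np.float64(67.5)), (210, np.float64(62.5), np.float64(67.5)), (225, np.float64(62.5), np.float64(67.5)), (239, np.float64(62.5), np.float64(67.0)), (255, np.float64(62.0), np.float64(73.0)), (270, np.float64(62.0), np.float64(71.0)), (285, np.float64(61.5), np.float64(72.0))]
0.062 [0.5434 0.0103] [0.0065 0.0002 0.0001 0.0027 0.0005 0.0004 0.0074 0.0001 0.     0.0003
 0.     0.0002 0.     0.0003 0.0001]
0.068 [0.5449 0.0104] [0.01   0.0031 0.0112 0.0002 0.     0.0001 0.0003 0.0001 0.     0.0001
 0.0001 0.0004 0.0055 0.0034 0.0043]
top [(0, np.float64(61.0), np.float64(71.5)), (24, np.float64(63.5), np.float64(52.0)), (48, np.float64(64.5), np.float64(54.0)), (72, np.float64(64.0), np.float64(70.0)), (96, np.float64(80.0), np.float64(69.5)), (119, np.float64(80.0), np.float64(68.5)), (144, np.float64(80.0), np.float64(68.0)), (168, np.float64(74.0), np.float64(65.5)), (192, np.float64(73.0), np.float64(65.5)), (216, np.float64(58.0), np.float64(65.0)), (239, np.float64(59.0), np.float64(66.0)), (264, np.float64(59.5), np.float64(52.0)), (288, np.float64(60.0), np.float64(52.0)), (312, np.float64(61.0), np.float64(68.0)), (336, np.float64(62.5), np.float64(72.0))]
0.062 [0.5455 0.0124] [0.0019 0.0003 0.0001 0.0006 0.0157 0.0165 0.0174 0.0125 0.0125 0.0018
 0.0004 0.     0.     0.0002 0.0006]
0.068 [0.5469 0.0117] [0.0012 0.0188 0.0168 0.0003 0.0001 0.0003 0.001  0.0005 0.0002 0.0001
 0.0006 0.014  0.0151 0.0003 0.0026]
```

>>> arm_command(
  commands=[
    [[0.0035, 0.0025, -0.015, 0, 0, 0], [0.0035, 0.0025, -0.035, 0, 0, 0], [0.0035, 0.0025, -0.055, 0, 0, 0], [0.0035, 0.0025, -0.068, 0, 0, 0], [0.0035, 0.0025, -0.068, 0, 0, 0]],
  ],
)

```text
clock: 15.25
eef_pos: [0.5426, 0.017, 0.1414]
tcp_rot: [0.5, -0.498, 0.502, 0.5]
ft_force: [0.6, -0.1, -2.9]
width: 0.174
```

```bash
python3 - <<'E'
from h import *
import pickle
from scipy.optimize import least_squares
s=sense();print(s['eef_pos'].round(4),s['ft_force'].round(1))
c=camera('wrist');g=cv2.cvtColor(c['image'],cv2.COLOR_RGB2GRAY).astype('f4');save('w9',c['image'])
k=s['eef_pos']+np.array([0,-.002,.003])
pts=[]
for t in np.radians(np.arange(170,375,10)):
    d=np.array([np.cos(t),np.sin(t),0]);rs=np.arange(.060,.080,.0005)
    v=np.array([cv2.getRectSubPix(g,(3,3),tuple(map(float,wproj(c,s,k+r*d)))).mean() for r in rs]);e=np.abs(np.gradient(v));i=e.argmax();pts.append((t,rs[i],e[i]))
P=np.array(pts);print([(int(np.degrees(a)),round(b*1e3,1),int(e)) for a,b,e in pts])
xy=k[:2]+P[:,1:2]*np.c_[np.cos(P[:,0]),np.sin(P[:,0])]
for r in(.069,.070,.071,.072):
  f=least_squares(lambda q:np.linalg.norm(xy-q,axis=1)-r,k[:2],loss='cauchy',f_scale=.001);print(r,(f.x-s['eef_pos'][:2]).round(4),f.cost)
E
```

```text
[0.5426 0.017  0.1414] [ 0.6 -0.1 -2.9]
[(170, np.float64(80.0), 11), (180, np.float64(72.0), 4), (190, np.float64(71.5), 4), (200, np.float64(71.5), 3), (210, np.float64(72.0), 4), (220, np.float64(71.5), 6), (230, np.float64(72.0), 6), (239, np.float64(71.0), 15), (250, np.float64(70.5), 16), (260, np.float64(70.0), 18), (270, np.float64(78.5), 19), (280, np.float64(77.5), 20), (290, np.float64(78.5), 18), (300, np.float64(69.5), 14), (310, np.float64(70.0), 19), (320, np.float64(70.0), 28), (330, np.float64(70.0), 4), (340, np.float64(72.0), 20), (350, np.float64(76.5), 8), (360, np.float64(73.5), 7), (370, np.float64(72.0), 5)]
0.069 [-0.0014 -0.0043] 1.8302408063595106e-05
0.07 [-0.0011 -0.0029] 1.5787134544051237e-05
0.071 [-0.0008 -0.0015] 1.3729414284534745e-05
0.072 [-0.0004 -0.0002] 1.2626307621317006e-05
```

>>> arm_command(
  commands=[
    [[0, 0, -0.005, 0, 0, 0], [0, 0, -0.01, 0, 0, 0], [0, 0, -0.012, 0, 0, 0], [0, 0, -0.012, 0, 0, 0], [0, 0, -0.012, 0, 0, 0]],
  ],
)

```text
clock: 15.8
eef_pos: [0.5454, 0.0151, 0.1316]
tcp_rot: [0.502, -0.498, 0.502, 0.498]
ft_force: [0.2, 0.1, -3.4]
width: 0.18
```

Lid origin is now about 105 mm up, centred to within about 2 mm. I'll nudge y by −2 mm and lower slowly.

>>> arm_command(
  commands=[
    [[0, -0.0025, -0.004, 0, 0, 0], [0, -0.0025, -0.008, 0, 0, 0], [0, -0.0025, -0.012, 0, 0, 0], [0, -0.0025, -0.016, 0, 0, 0], [0, -0.0025, -0.016, 0, 0, 0]],
  ],
)

```text
clock: 16.3
eef_pos: [0.5447, 0.0126, 0.1145]
tcp_rot: [0.501, -0.498, 0.502, 0.499]
ft_force: [-0.6, -0.2, -2.9]
width: 0.178
```

>>> arm_command(
  commands=[
    [[0, 0, -0.003, 0, 0, 0], [0, 0, -0.006, 0, 0, 0], [0, 0, -0.009, 0, 0, 0], [0, 0, -0.009, 0, 0, 0], [0, 0, -0.009, 0, 0, 0]],
  ],
)

```text
clock: 16.8
eef_pos: [0.5453, 0.0127, 0.1064]
tcp_rot: [0.502, -0.498, 0.502, 0.498]
ft_force: [0.0, 0.9, -2.9]
width: 0.178
```

>>> arm_command(
  commands=[
    [[0, 0, -0.002, 0, 0, 0], [0, 0, -0.004, 0, 0, 0], [0, 0, -0.004, 0, 0, 0]],
  ],
)

```text
clock: 17.1
eef_pos: [0.5451, 0.0127, 0.1022]
tcp_rot: [0.501, -0.498, 0.502, 0.499]
ft_force: [-0.3, -0.1, -3.8]
width: 0.177
```

>>> arm_command(
  commands=[
    [[0, 0, -0.001, 0, 0, 0], [0, 0, -0.002, 0, 0, 0], [0, 0, -0.002, 0, 0, 0]],
  ],
)

```text
clock: 17.4
eef_pos: [0.5455, 0.0126, 0.1012]
tcp_rot: [0.502, -0.499, 0.501, 0.498]
ft_force: [-1.5, -0.6, 0.9]
width: 0.175
```

>>> arm_command(
  commands=[
    [[0, 0, -0.001, 0, 0, 0], [0, 0, -0.002, 0, 0, 0], [0, 0, -0.002, 0, 0, 0]],
  ],
)

```text
clock: 17.7
eef_pos: [0.5462, 0.0124, 0.1004]
tcp_rot: [0.502, -0.499, 0.501, 0.498]
ft_force: [-2.5, -2.5, 7.9]
width: 0.173
```

>>> arm_command(
  commands=[
    [[0, 0, 0, 0, 0, 0], [0, 0, 0, 0, 0, 0], [0, 0, 0, 0, 0, 0], [0, 0, 0, 0, 0, 0]],
  ],
  grip=50,
)

```text
clock: 18.1
eef_pos: [0.5453, 0.0128, 0.0983]
tcp_rot: [0.502, -0.498, 0.502, 0.498]
ft_force: [0.4, 0.1, 0.4]
width: 0.495
```

>>> arm_command(
  commands=[
    [[0, 0, 0.03, 0, 0, 0], [0, 0, 0.07, 0, 0, 0], [0, 0, 0.12, 0, 0, 0], [0, 0, 0.17, 0, 0, 0], [0, 0, 0.22, 0, 0, 0]],
  ],
)

```text
clock: 18.6
eef_pos: [0.5449, 0.0128, 0.3203]
tcp_rot: [0.502, -0.498, 0.502, 0.498]
ft_force: [1.9, 0.4, 0.5]
width: 0.497
```

>>> arm_command(
  commands=[
    [[0, 0, 0.03, 0, 0, 4], [0.02, 0, 0.03, 0, 0, 9.3], [0.06, 0.007, 0.03, 0, 0, 9.3], [0.1, 0.014, 0.03, 0, 0, 9.3], [0.112, 0.015, 0.03, 0, 0, 9.3]],
  ],
)

```text
clock: 19.1
eef_pos: [0.66, 0.0285, 0.3447]
tcp_rot: [0.459, -0.537, 0.46, 0.538]
ft_force: [-0.1, -0.9, -0.7]
width: 0.499
```

```bash
python3 - <<'E'
from h import *
import pickle
s=sense();print(s['clock'],s['eef_pos'].round(4),rot(s['tcp_rot']).as_matrix().round(3).tolist(),np.round(s['joint_positions'],2))
c=camera('wrist');save('w10',c['image']);pickle.dump((s,c),open('w10.pkl','wb'))
g=cv2.cvtColor(c['image'],cv2.COLOR_RGB2GRAY).astype('f4')
u=np.array([.988,.153,0]);y=np.array([-.153,.988,0]);k=np.array([.657,.0275,.2927])
for t in(-.03,-.02,-.01,0,.01):
  xs=np.arange(-.03,.031,.003);print(t,[int(cv2.getRectSubPix(g,(3,3),tuple(map(float,wproj(c,s,k+t*y+x*u)))).mean()) for x in xs],wproj(c,s,k+t*y).round())
E
```

```text
19.1 [0.66   0.0285 0.3447] [[-0.003, -0.988, -0.156], [0.0, -0.156, 0.988], [-1.0, 0.003, 0.001]] [ 0.04  0.63  0.91  1.86  0.   -1.68]
-0.03 [173, 175, 173, 105, 80, 162, 126, 81, 132, 161, 161, 136, 112, 106, 182, 186, 185, 186, 184, 184, 187] [285. 182.]
-0.02 [173, 176, 110, 78, 81, 162, 126, 78, 135, 161, 160, 134, 151, 103, 175, 185, 186, 185, 180, 182, 185] [285. 197.]
-0.01 [106, 79, 95, 127, 123, 125, 90, 71, 137, 161, 159, 132, 148, 101, 174, 186, 178, 181, 180, 182, 183] [285. 211.]
0 [181, 179, 182, 181, 127, 109, 98, 93, 139, 161, 158, 129, 99, 101, 99, 100, 99, 99, 101, 98, 102] [285. 226.]
0.01 [181, 182, 180, 180, 179, 173, 82, 79, 139, 161, 157, 128, 99, 96, 98, 98, 100, 98, 98, 98, 99] [285. 240.]
```

>>> arm_command(
  commands=[
    [[-0.005, -0.001, -0.02, 0, 0, 0], [-0.005, -0.001, -0.045, 0, 0, 0], [-0.005, -0.001, -0.07, 0, 0, 0], [-0.005, -0.001, -0.083, 0, 0, 0], [-0.005, -0.001, -0.083, 0, 0, 0]],
  ],
)

```text
clock: 19.65
eef_pos: [0.6505, 0.0266, 0.2629]
tcp_rot: [0.458, -0.536, 0.461, 0.539]
ft_force: [0.2, 1.0, 0.3]
width: 0.499
```

>>> arm_command(
  commands=[
    [[0, 0, 0, 0, 0, 0], [0, 0, 0, 0, 0, 0], [0, 0, 0, 0, 0, 0], [0, 0, 0, 0, 0, 0], [0, 0, 0, 0, 0, 0]],
  ],
  grip=0,
  newtons=25,
)

```text
clock: 20.15
eef_pos: [0.6536, 0.0268, 0.2675]
tcp_rot: [-0.461, 0.539, -0.458, -0.536]
ft_force: [1.7, -0.6, 6.0]
width: 0.129
```

```bash
cat > arc.py <<'E'
from h import *
s=sense();p=s['eef_pos'];print(s['clock'],p.round(4),s['width'],s['ft_force'].round(1))
u=np.array([.988,.153,0]);h=np.array([.5442,.0103,.110])+.085*u
b=p+[0,0,.031];r=b-h;x=r@u;z=r[2];a=np.arctan2(z,-x);print('rad',np.hypot(x,z),'a',a,'side',r@np.array([-.153,.988,0]))
rr=.185
import sys
for k in range(1,19):
    ak=a-k*.1
    if ak<-.02: ak=max(ak,-.02)
    q=h-u*rr*np.cos(ak)+np.array([0,0,rr*np.sin(ak)]);print(k,round(ak,2),(q-b).round(3).tolist())
E
python3 arc.py
```

```text
20.15 [0.6536 0.0268 0.2675] 0.1290776673654074 [ 1.7 -0.6  6. ]
rad 0.19020084586261518 a 1.7058461790149189 side -0.00044372256648023145
1 1.61 [-0.019, -0.002, -0.004]
2 1.51 [-0.037, -0.005, -0.004]
3 1.41 [-0.055, -0.008, -0.006]
4 1.31 [-0.073, -0.011, -0.01]
5 1.21 [-0.091, -0.014, -0.016]
6 1.11 [-0.107, -0.016, -0.023]
7 1.01 [-0.123, -0.019, -0.032]
8 0.91 [-0.138, -0.021, -0.043]
9 0.81 [-0.152, -0.023, -0.055]
10 0.71 [-0.164, -0.025, -0.068]
11 0.61 [-0.176, -0.027, -0.083]
12 0.51 [-0.185, -0.028, -0.099]
13 0.41 [-0.193, -0.029, -0.115]
14 0.31 [-0.2, -0.03, -0.133]
15 0.21 [-0.204, -0.031, -0.151]
16 0.11 [-0.207, -0.032, -0.169]
17 0.01 [-0.208, -0.032, -0.187]
18 -0.02 [-0.208, -0.032, -0.192]
```

>>> arm_command(
  commands=[
    [[-0.019, -0.002, 0.007, 0, 0, 0], [-0.037, -0.005, 0.007, 0, 0, 0], [-0.056, -0.008, 0.005, 0, 0, 0], [-0.074, -0.011, 0.001, 0, 0, 0], [-0.092, -0.014, -0.005, 0, 0, 0]],
  ],
)

```text
clock: 20.65
eef_pos: [0.5606, 0.0116, 0.259]
tcp_rot: [-0.459, 0.538, -0.46, -0.537]
ft_force: [5.9, -2.3, -8.5]
width: 0.125
```

```bash
sed -i 's/\.031\]/.026]/' arc.py; python3 arc.py
```

```text
20.65 [0.5606 0.0116 0.259 ] 0.1249148300875218 [ 5.9 -2.3 -8.5]
rad 0.18790340091897081 a 1.1975579859239738 side -0.0012453332318141178
1 1.1 [-0.016, -0.001, -0.01]
2 1.0 [-0.032, -0.004, -0.02]
3 0.9 [-0.046, -0.006, -0.03]
4 0.8 [-0.06, -0.008, -0.043]
5 0.7 [-0.073, -0.01, -0.056]
6 0.6 [-0.084, -0.012, -0.071]
7 0.5 [-0.093, -0.013, -0.087]
8 0.4 [-0.101, -0.014, -0.103]
9 0.3 [-0.107, -0.015, -0.121]
10 0.2 [-0.112, -0.016, -0.139]
11 0.1 [-0.114, -0.016, -0.157]
12 -0.0 [-0.115, -0.017, -0.175]
13 -0.02 [-0.115, -0.017, -0.179]
14 -0.02 [-0.115, -0.017, -0.179]
15 -0.02 [-0.115, -0.017, -0.179]
16 -0.02 [-0.115, -0.017, -0.179]
17 -0.02 [-0.115, -0.017, -0.179]
18 -0.02 [-0.115, -0.017, -0.179]
```

>>> arm_command(
  commands=[
    [[-0.016, -0.001, -0.011, 0, 0, 0], [-0.032, -0.004, -0.021, 0, 0, 0], [-0.046, -0.006, -0.032, 0, 0, 0], [-0.06, -0.008, -0.045, 0, 0, 0], [-0.073, -0.01, -0.058, 0, 0, 0]],
  ],
)

```text
clock: 21.15
eef_pos: [0.4883, -0.0001, 0.2034]
tcp_rot: [-0.46, 0.539, -0.461, -0.534]
ft_force: [6.5, -6.9, 0.2]
width: 0.13
```

```bash
python3 arc.py
```

```text
21.15 [ 4.883e-01 -1.000e-04  2.034e-01] 0.12974155903069598 [ 6.5 -6.9  0.2]
rad 0.1853539495065609 a 0.6998945739740984 side -0.0016929212429304824
1 0.6 [-0.011, 0.0, -0.015]
2 0.5 [-0.021, -0.001, -0.031]
3 0.4 [-0.028, -0.003, -0.047]
4 0.3 [-0.035, -0.004, -0.065]
5 0.2 [-0.039, -0.004, -0.083]
6 0.1 [-0.042, -0.005, -0.101]
7 -0.0 [-0.043, -0.005, -0.119]
8 -0.02 [-0.043, -0.005, -0.123]
9 -0.02 [-0.043, -0.005, -0.123]
10 -0.02 [-0.043, -0.005, -0.123]
11 -0.02 [-0.043, -0.005, -0.123]
12 -0.02 [-0.043, -0.005, -0.123]
13 -0.02 [-0.043, -0.005, -0.123]
14 -0.02 [-0.043, -0.005, -0.123]
15 -0.02 [-0.043, -0.005, -0.123]
16 -0.02 [-0.043, -0.005, -0.123]
17 -0.02 [-0.043, -0.005, -0.123]
18 -0.02 [-0.043, -0.005, -0.123]
```

>>> arm_command(
  commands=[
    [[-0.011, 0.002, -0.015, 0, 0, 0], [-0.021, 0.001, -0.031, 0, 0, 0], [-0.028, -0.001, -0.047, 0, 0, 0], [-0.035, -0.002, -0.065, 0, 0, 0], [-0.039, -0.002, -0.083, 0, 0, 0]],
  ],
)

```text
clock: 21.65
eef_pos: [0.449, -0.0032, 0.1199]
tcp_rot: [-0.459, 0.539, -0.462, -0.534]
ft_force: [3.2, -10.9, 2.4]
width: 0.126
```

>>> arm_command(
  commands=[
    [[-0.002, 0, -0.012, 0, 0, 0], [-0.003, 0, -0.024, 0, 0, 0], [-0.004, 0, -0.032, 0, 0, 0], [-0.004, 0, -0.034, 0, 0, 0], [-0.004, 0, -0.034, 0, 0, 0]],
  ],
)

```text
clock: 22.15
eef_pos: [0.4454, -0.0027, 0.0856]
tcp_rot: [-0.459, 0.539, -0.462, -0.535]
ft_force: [3.8, -9.2, -2.6]
width: 0.127
```

```bash
python3 arc.py|head -3
```

```text
22.15 [ 0.4454 -0.0027  0.0856] 0.12676827227653298 [ 3.8 -9.2 -2.6]
rad 0.18455340196769784 a 0.008483343596723826 side 0.0022743328945946106
1 -0.02 [0.0, -0.002, -0.005]
```

>>> arm_command(
  commands=[
    [[0, -0.002, -0.002, 0, 0, 0], [0, -0.003, -0.004, 0, 0, 0], [0, -0.003, -0.004, 0, 0, 0]],
  ],
)

```text
clock: 22.45
eef_pos: [0.4455, -0.0027, 0.0839]
tcp_rot: [-0.46, 0.538, -0.459, -0.536]
ft_force: [-2.9, -0.8, 16.1]
width: 0.125
```

>>> arm_command(
  commands=[
    [[0, 0, -0.001, 0, 0, 0], [0, 0, -0.002, 0, 0, 0], [0, 0, -0.002, 0, 0, 0]],
  ],
)

```text
clock: 22.75
eef_pos: [0.4455, -0.0027, 0.0835]
tcp_rot: [-0.46, 0.539, -0.459, -0.536]
ft_force: [-6.9, -1.2, 28.5]
width: 0.131
```

>>> arm_command(
  commands=[
    [[0, 0, 0.005, 0, 0, 0], [0, 0, 0.005, 0, 0, 0], [0, 0, 0.005, 0, 0, 0], [0, 0, 0.005, 0, 0, 0]],
  ],
  grip=24,
)

```text
clock: 23.15
eef_pos: [0.4436, -0.0023, 0.0837]
tcp_rot: [0.459, -0.537, 0.46, 0.538]
ft_force: [0.4, 0.0, -0.5]
width: 0.242
```

>>> arm_command(
  commands=[
    [[0, 0, 0.02, 0, 0, 0], [0, 0, 0.05, 0, 0, 0], [0, 0, 0.1, 0, 0, 0], [0, 0, 0.15, 0, 0, 0], [-0.03, 0, 0.2, 0, 0, 0]],
  ],
)

```text
clock: 23.65
eef_pos: [0.4203, -0.0023, 0.279]
tcp_rot: [-0.46, 0.538, -0.459, -0.537]
ft_force: [0.4, -0.1, 0.6]
width: 0.235
```

>>> arm_command(
  commands=[
    [[-0.04, 0.0, 0.01, 0, 0, 0], [-0.08, 0.0, 0.02, 0, 0, 0], [-0.1, 0.0, 0.02, 0, 0, 0], [-0.1, 0, 0.02, 0, 0, 0], [-0.1, 0, 0.02, 0, 0, 0]],
  ],
)

```text
clock: 24.15
eef_pos: [0.3189, -0.0023, 0.2972]
tcp_rot: [-0.46, 0.538, -0.459, -0.537]
ft_force: [-0.2, 1.0, -0.2]
width: 0.24
```

```bash
python3 - <<'E'
from h import *
import pickle
s=sense();print(s['clock'],s['eef_pos'].round(4),s['ft_force'].round(1),s['width'])
t=camera('scene');c0=pickle.load(open('c0.pkl','rb'))['scene'];save('s_end',t['image'])
g=cv2.cvtColor(t['image'],cv2.COLOR_RGB2GRAY).astype('f4');g0=cv2.cvtColor(c0['image'],cv2.COLOR_RGB2GRAY).astype('f4')
u=np.array([.988,.153,0]);y=np.array([-.153,.988,0]);o=np.array([.5442,.0103,0])
# crossbar: brightness profile across predicted closed position vs the start
def prof(G,p,d,xs): return [int(cv2.getRectSubPix(G,(3,3),tuple(map(float,proj(t,p+x*d)))).mean()) for x in xs]
xs=np.arange(-.03,.031,.004)
for v in(-.03,0,.03): print('bar',v,prof(g,o+u*-.1+y*v+[0,0,.11],u,xs),'before',prof(g0,o+u*-.1+y*v+[0,0,.11],u,xs))
xs=np.arange(.05,.085,.0025)
for a in(0,60,120,180,240,300):
    d=u*np.cos(np.radians(a))+y*np.sin(np.radians(a));print('flange',a,prof(g,o+[0,0,.105],d,xs))
for n,p in dict(screw=(.386,.122,.01),can=(.379,-.153,.085),sander=(.735,-.251,.1)).items():
    a=proj(t,p).astype(int);w=np.s_[a[1]-15:a[1]+15,a[0]-15:a[0]+15];print(n,a,np.abs(g[w]-g0[w]).mean())
E
```

```text
24.15 [ 0.3189 -0.0023  0.2972] [-0.2  1.  -0.2] 0.2398286701466439
bar -0.03 [152, 154, 153, 152, 153, 148, 144, 136, 116, 104, 124, 149, 154, 155, 153, 154] before [150, 151, 151, 150, 151, 152, 153, 153, 151, 151, 151, 152, 153, 153, 152, 151]
bar 0 [156, 154, 153, 154, 154, 149, 145, 136, 113, 107, 131, 154, 157, 156, 155, 155] before [153, 152, 151, 151, 152, 152, 152, 153, 152, 152, 153, 153, 154, 154, 153, 153]
bar 0.03 [154, 154, 154, 155, 155, 148, 144, 134, 112, 108, 133, 154, 156, 156, 156, 156] before [152, 151, 151, 152, 153, 154, 154, 154, 153, 153, 153, 154, 154, 154, 153, 154]
flange 0 [147, 147, 147, 148, 148, 147, 146, 138, 115, 90, 72, 91, 114, 123, 106]
flange 60 [140, 136, 125, 110, 101, 102, 116, 128, 119, 94, 67, 50, 47, 47, 47]
flange 120 [133, 129, 121, 108, 101, 108, 120, 124, 122, 117, 116, 122, 132, 143, 151]
flange 180 [141, 139, 139, 139, 140, 142, 145, 150, 153, 155, 155, 155, 155, 156, 157]
flange 240 [108, 123, 133, 137, 139, 141, 144, 147, 148, 150, 151, 151, 152, 152, 152]
flange 300 [110, 127, 136, 140, 143, 145, 144, 144, 147, 153, 159, 161, 161, 161, 162]
screw [338 200] 27.442223
can [263 143] 1.9911112
sander [161 211] 1.26
```

```bash
python3 - <<'E'
from h import *
import pickle
t=camera('scene');c0=pickle.load(open('c0.pkl','rb'))['scene']
for c in(c0,t):
    I=c['image'].astype(int)[160:240,310:370];m=(I[...,0]>1.7*I[...,1])&(I[...,0]>60);v,u=np.nonzero(m);print('red handle',len(u),u.mean()+310,v.mean()+160)
s=sense();print(s['ft_force'].round(1));print(hand_in())
E
```

```text
red handle 191 336.67015706806285 190.0628272251309
red handle 73 337.3972602739726 193.04109589041096
[ 0.6 -0.5 -0.2]
the job is handed in; nothing more can be done
None
```

I handed the job in at about 24 s of the 72 s limit. The bracket is on the pot's floor, the lid is in the mouth, and the bail is down on it. No verdict was given, so these are my own readings.

**What I did**
- **Bracket:** The first grasp closed above the rib. The images showed the fingertips about 37 mm behind where the stated TCP puts them, so I corrected for that and regrasped. I lowered the bracket to the pot's floor, felt contact at about 6 N, and only then let go.
- **Lid:** I took it along its 32° axis, levelled it and lowered it until the flange touched the rim. Its estimated origin was then about 74 mm up, against 75 mm when seated, and I released it there.
- **Bail:** I gripped the crossbar and swung it from about 1.71 rad down to a firm stop, pressing with 28 N. The estimated angle there was about 0 to 0.01 rad. I then opened the fingers and backed away.

**Last checks**
- **Bail:** In the final scene image the crossbar lies within about 2 mm of its closed position.
- **Can and sander:** The image is unchanged around both.
- **Angle piece:** I did not check it, but the arm was never sent near it.
- **Screwdriver:** The handle's colour centre moved about 3 px and fewer handle pixels showed (73 against 191). I put this down to the arm covering or shading it, since nothing was sent near it, but I did not confirm that.
- **Lid and bracket:** I could not view any more pictures by then, so I did not see the lid's final level or the bracket inside. Those rest on the contact forces and heights above.

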